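# Find the hidden release in the canister's rim and press it to spring the lid

## Robot

A 6-joint arm with a two-finger parallel gripper is mounted at the origin on a cart in front of the work surface, level with it; the furniture and walls round the work are solid. World frame = base frame: x ahead of the robot, y to its left, z up, the work surface at z = 0. Lengths are in m, angles in rad, forces in N, time in s.
With the tool pointing down it reaches from about 0.375 to 0.825 m from the base axis. Payload 5.5 kg.
Tool frame: the origin (TCP) lies between the finger pads; the fingertips stand 22 mm ahead of it and the grasp point (between the pads) lies 3 mm ahead of it (r.tips_ahead is the z of the fingertips in the tool frame, in m); z points along the fingers, x is the direction in which the jaws open and shut, and the axes are right-handed (so a half turn about z gives the same grasp; the last joint's range is limited). The gripper opens to 85 mm and grips with 20 to 120 N. Pads are 22 mm wide; open, the fingers measure 114 mm over their backs; the gripper's body (76 mm by 85 mm) begins 54 mm behind the grasp point. The pads swing forward as they close: fully open they stand 13 mm farther back than shut.
Start: joints at [-1.227, 0.314, -0.047, 1.21, 0, 1.571], TCP at [0.202, -0.565, 0.253] pointing down, gripper open.
Joint ranges: [-2.67, 2.67], [-0.69, 1.73], [-1.03, 1.25], [-2.08, 2.16], [-1.42, 1.45], [-3.14, 3.14]. Speed limits (rad/s): [2.39, 2.39, 3.01, 3.14, 3.14, 3.14].

## Interface

Orientations are given as a unit quaternion [w, x, y, z].
In Python, from rig import r gives the robot as it stands.
- The arm moves only by the shell command python3 -m creep 'ROWS' [OPENING]. ROWS is JSON, a list that holds one entry, the list of rows, each a list of 6 numbers: the shift along the tool's x, y, z in mm, then the turn, a rotation vector about the tool's x, y, z in rad. In form: [[[tx, ty, tz, ax, ay, az], ...]]. A call has exactly 5 rows; each row shifts and turns the commanded pose from where the row before left it, along the tool's axes as they then stand; what a row does not reach is not made up. A row lasts 1/8 s, in which the tool goes at most 62.5 mm and 10.7 degrees, less where a joint would pass 70% of its speed; a pose out of reach is approached as far as the arm can. A call with a gripper value outside its range is refused whole. OPENING is the opening, from 0 (shut) to 1 (fully open), set as the call begins (- or left out, the last holds). The fingers move at their own pace and stop on an object; the grip force is fixed at half the most. Time passes only in rows, so rows that do not move let the fingers close, or fill a call up. It gives the time, the measured TCP pose, the force and the opening at its end, in the units of the state.
- r.get_state(): the state, without advancing time (a new reading comes with each control period).
- r.grab_frame(name): name is "scene" or "top" or "wrist"; returns a dict with "image" (420x560x3 uint8, red, green, blue), "fx", "fy", "cx", "cy" (pixels), "origin" and "attitude" of the camera in the world. Camera axes: x right, y down, z forward; pixel columns grow to the right and rows downward; lengths in m; the calibration is good to about 2 mm. A picture is of the moment at which its call begins. There is no depth.
- r.sign_off(): hands the job in, once; it reports no verdict.
The state is a dict: "time_s": time; "joints": joint angles; "joint_velocities": joint speeds; "effort": joint torques, N m; "ee_pos": TCP position; "tool_rot": TCP orientation; "wrist_force": force on the tool from outside, world axes, zero at the start; "ft_torque": the same for the moment, N m; "grip_width": finger opening in m.
Only numpy, scipy, OpenCV 4.12 (cv2) and the standard library are available. Lean on these libraries where they do the work, as an engineer would, in place of code of your own. Each camera call takes 0.05 s, during which the arm holds its last target.

## Task

Open the white seed canister: somewhere round the flat rim of its grey screw collar is a notch with the lid release inside. Feel along the top of the rim with a fingertip until it drops into the notch, press the release down until the lid springs up ajar, and let go of it. Do not press hard, push the canister about, lift or tip it, and leave the dish, slide pack, beaker and green-capped jar where they stand.

Things in the scene. Friction and masses are not known exactly. Their poses are not given: they have to be found in the camera images.
- canister: White round jar, 147 mm wide, 1.8 to 2.8 kg, loose on the table, with a grey screw collar (160 mm across, ribbed flank) and a grey lid; 120 mm high in all. Origin: centre of its underside, z up. Its yaw says nothing about the collar: the collar was screwed tight at any angle, and the place of the notch round it is not told.
- rim (a point): Centre of the collar at the height of its flat rim, 120 mm above the table. The rim is a flat ring from 49 to 80 mm off this point. One parallel-sided notch cuts through it, 50 mm wide along the rim, open outward and upward; 65 mm out is mid-rim. Inside the ring lies the closed lid, level with the rim (0.5 mm lower at its edge).
- release (a joint): Spring paddle that fills the notch, same grey plastic, 48 mm along the rim by 26 mm; its top lies 6 mm below the rim. It slides down on a slightly slanting guide. Value: travel in m: 0 up, 0.009 at its stop (8 mm down, 3 mm outward; top then 14 mm below the rim). Pressing takes 3 N at first, up to 8 N at the stop; the lid comes free at about 0.005; let go, it springs back up.
- lid (a joint): Round flip lid, 96 mm across, 11 mm thick, in the ring; hinged at the side opposite the notch. Value: opening angle in rad, 0 latched shut. It stays latched until the release is pressed, dips 2 to 4 mm as the catch lets go, then a soft spring tips up the edge next to the notch to about 0.25 (24 mm above the rim) in under half a second and keeps it ajar there.
- dish: Round petri dish with lid, 71 mm across, 14 mm high, loose, about 150 mm from the canister's axis on its left. Origin: centre of its underside. Leave it.
- slides: White cardboard pack of slides, 30 x 78 x 28 mm, loose, about 140 mm from the canister's axis on its right. Origin: centre of its underside. Leave it.
- cup: Clear beaker, 55 mm across, 69 mm high, loose, about 140 mm behind the canister's axis. Origin: centre of its underside. Leave it.
- little_jar: Small jar with a green cap, 54 mm across, 70 mm high, loose, about 145 mm from the canister's axis, behind it and to the left. Origin: centre of its underside. Leave it.
- microscope_foot (a point): Point on the table under the heavy fixed microscope, to the right of and behind the canister. It takes up about 170 mm toward the robot and away from it, 100 mm to the right and 110 mm to the left of this point, and is 465 mm high, so keep the whole arm clear of it on the way.

How it is judged:
By the outcome, as a careful person would: the job done as asked, in the order asked, and still so for the second after the job is handed in, with the robot touching nothing.
It also fails if it takes over 72 s, if anything falls off the work surface, if the arm or the gripper's body presses on something with over 40 N, if the wrist force passes 120 N, or if a joint passes its speed limit or range.

## Working session

There is one attempt and no reset: what is moved stays moved. The work goes in short steps, Python scripts to look and compute and a shell command to move; the robot and the scene stay as the last step left them, time stands still between calls to the robot, and variables do not carry over. Pictures are saved under pics/ and viewed, and the job is handed in when it is done.

```bash
ls; mkdir -p pics; python3 - <<'E'
from rig import r
import cv2
s=r.get_state();print(s)
for n in("scene","top"):
    f=r.grab_frame(n);cv2.imwrite(f"pics/{n}0.png",f["image"][:,:,::-1]);print(n,f["fx"],f["fy"],f["cx"],f["cy"],f["origin"],f["attitude"])
E
```

```text
pics
{'time_s': 0.0, 'joints': array([-1.22702101e+00,  3.14230547e-01, -4.80899985e-02,  1.21019364e+00,
       -1.46616163e-05,  1.57081419e+00]), 'joint_velocities': array([ 0.00035697, -0.00097283, -0.00157699, -0.00054716,  0.00206363,
        0.00044367]), 'effort': array([-4.92760137e-04, -5.39584780e+01,  3.39754879e+01,  1.90463313e-02,
       -9.31892737e-05, -9.86733170e-06]), 'ee_pos': array([ 0.20203837, -0.56438173,  0.25242703]), 'tool_rot': array([-4.88521574e-04,  8.17626475e-01, -5.75748390e-01, -7.06514031e-04]), 'wrist_force': array([-0.51983279, -0.24406252,  0.29337753]), 'ft_torque': array([ 0.01320128,  0.01407552, -0.03848505]), 'grip_width': 0.0851970589068698}
scene 434.8099136851095 434.8099136851095 271.45669829041486 213.71595393498475 [0.40790334 0.40095546 0.86935806] [ 0.05396695 -0.19829245  0.94760734 -0.24455674]
top 511.5263619519751 511.5263619519751 280.6780412218467 207.32025061647983 [ 0.38711595 -0.01002628  1.18406286] [-0.05986734  0.70609703 -0.70420071  0.04409363]
```

View pics/scene0.png

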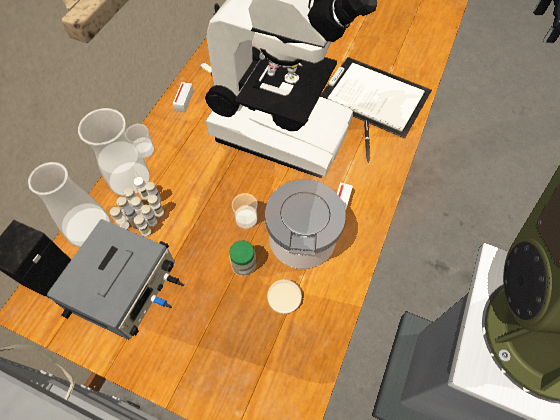

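View pics/top0.png

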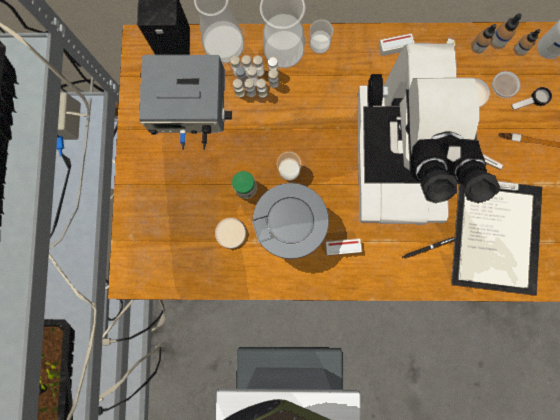

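```bash
python3 - <<'E'
import cv2,numpy as np
a=cv2.imread('pics/scene0.png')[165:285,245:365];b=cv2.imread('pics/top0.png')[170:270,240:340]
a=cv2.resize(a,(400,400),interpolation=cv2.INTER_CUBIC);b=cv2.resize(b,(400,400),interpolation=cv2.INTER_CUBIC)
cv2.imwrite('pics/crop0.png',np.hstack([a,b]))
E
```

```text
(no output)
```

View pics/crop0.png

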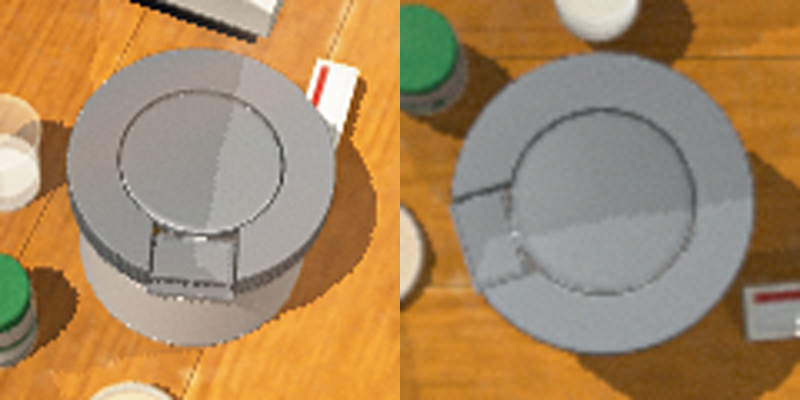

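```bash
cat > h.py <<'E'
import numpy as np
from scipy.spatial.transform import Rotation as R
def rot(q): q=np.array(q);return R.from_quat([q[1],q[2],q[3],q[0]]).as_matrix()
C={"scene":(434.81,271.457,213.716,[0.40790334,0.40095546,0.86935806],[0.05396695,-0.19829245,0.94760734,-0.24455674]),
"top":(511.526,280.678,207.32,[0.38711595,-0.01002628,1.18406286],[-0.05986734,0.70609703,-0.70420071,0.04409363])}
def ray(c,u,v,z):
    f,cx,cy,o,q=C[c];d=rot(q)@np.array([(u-cx)/f,(v-cy)/f,1]);o=np.array(o);return o+d*(z-o[2])/d[2]
E
python3 - <<'E'
from h import *
from rig import r
for n,c,p,z in [("lid c","top",(290.8,220.6),.12),("lid c","scene",(305.3,213.5),.12),("lid c sc ring","scene",(305.3,214.5),.12),
 ("notch","top",(262.5,229.5),.114),("notch","scene",(303.5,242.4),.114),("notch corner out a","top",(253.4,220),.12),("notch corner out b","top",(260.2,242.5),.12),
 ("scene corner L","scene",(290.3,249),.12),("scene corner R","scene",(316,249),.12),
 ("ms base near L","top",(361,220),.0),("eyep L","top",(440,200),.4),("eyep R","top",(498,195),.4),("jar","top",(243,183),.07),("dish","top",(230,233),.014)]:
    print(n,c,ray(c,*p,z).round(4))
print(r.tips_ahead, rot(r.get_state()["tool_rot"]).round(3))
E
```

```text
lid c top [ 0.5167 -0.0072  0.12  ]
lid c scene [ 0.5177 -0.0049  0.12  ]
lid c sc ring scene [ 0.5169 -0.0028  0.12  ]
notch top [0.4985 0.0523 0.114 ]
notch scene [0.4985 0.0521 0.114 ]
notch corner out a top [0.5179 0.0713 0.12  ]
notch corner out b top [0.4707 0.0565 0.12  ]
scene corner L scene [0.5155 0.0776 0.12  ]
scene corner R scene [0.4711 0.0582 0.12  ]
ms base near L top [ 0.533 -0.17   0.   ]
eyep L top [ 0.515 -0.238  0.4  ]
eyep R top [ 0.5229 -0.3271  0.4   ]
jar top [0.6068 0.0992 0.07  ]
dish top [0.5007 0.1329 0.014 ]
0.022 [[ 0.337 -0.942 -0.001]
 [-0.942 -0.337  0.001]
 [-0.002  0.    -1.   ]]
```

```bash
python3 -m creep '[[[0,0,-30,0,0,0],[0,0,-30,0,0,0],[0,0,0,0,0,0],[0,0,0,0,0,0],[0,0,0,0,0,0]]]' 0; python3 -c "
from rig import r
print(r.tips_ahead)"
```

```text
time_s: 0.72
ee_pos: [0.202, -0.5643, 0.3119]
tool_rot: [-0.001, 0.818, -0.576, -0.001]
wrist_force: [-0.4, 1.2, -0.5]
grip_width: -0.0001
0.022
```

```bash
python3 -m creep '[[[-38,0,0,0,0,0],[-38,0,0,0,0,0],[-37,0,0,0,0,0],[-37,0,0,0,0,0],[0,0,0,0,0,0]]]' 0; python3 -m creep '[[[-4,-50,0,0,0,-0.11],[-4,-50,0,0,0,-0.11],[-4,-50,0,0,0,-0.11],[-4,-50,0,0,0,-0.11],[-4,-50,0,0,0,-0.11]]]'
```

```text
time_s: 1.35
ee_pos: [0.1509, -0.4214, 0.3129]
tool_rot: [-0.0, 0.818, -0.576, -0.001]
wrist_force: [-0.7, -0.1, 0.3]
grip_width: 0.0
time_s: 1.98
ee_pos: [0.3518, -0.2744, 0.3127]
tool_rot: [-0.0, 0.944, -0.33, -0.0]
wrist_force: [0.4, -0.6, 0.5]
grip_width: 0.0001
```

```bash
python3 -m creep '[[[-4,-50,0,0,0,-0.11],[-4,-50,0,0,0,-0.11],[-4,-50,0,0,0,-0.11],[-4,-50,0,0,0,-0.11],[-4,-50,0,0,0,-0.11]]]'; python3 -m creep '[[[0,-20,20,0,0,-0.11],[0,-20,20,0,0,-0.11],[0,-5,20,0,0,-0.1],[0,0,20,0,0,0],[0,0,0,0,0,0]]]'; python3 - <<'E'
from rig import r
from h import *
import cv2
s=r.get_state();M=rot(s["tool_rot"]);print(s["ee_pos"].round(4),np.degrees(np.arctan2(M[1,0],M[0,0])),s["wrist_force"])
f=r.grab_frame("wrist");cv2.imwrite("pics/w1.png",f["image"][:,:,::-1])
f=r.grab_frame("scene");cv2.imwrite("pics/s1.png",f["image"][:,:,::-1])
E
```

```text
time_s: 2.6
ee_pos: [0.4424, -0.0431, 0.3127]
tool_rot: [-0.0, 0.998, -0.062, -0.0]
wrist_force: [0.3, 0.5, -0.1]
grip_width: 0.0003
time_s: 3.22
ee_pos: [0.4429, 0.0003, 0.2315]
tool_rot: [-0.0, 0.995, 0.096, -0.002]
wrist_force: [0.0, -0.7, -0.5]
grip_width: 0.0
[4.429e-01 3.000e-04 2.315e-01] 11.070415738120358 [ 0.01553366 -0.68424697 -0.51179777]
```

View pics/w1.png

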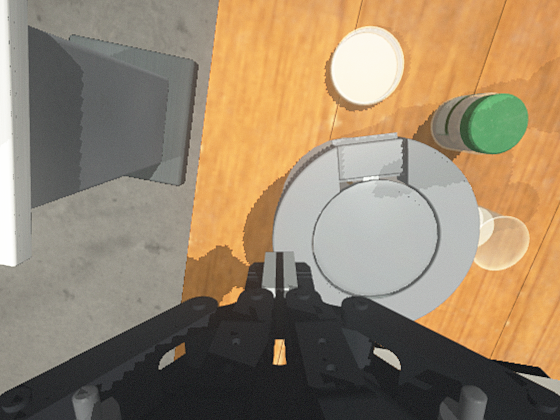

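View pics/s1.png

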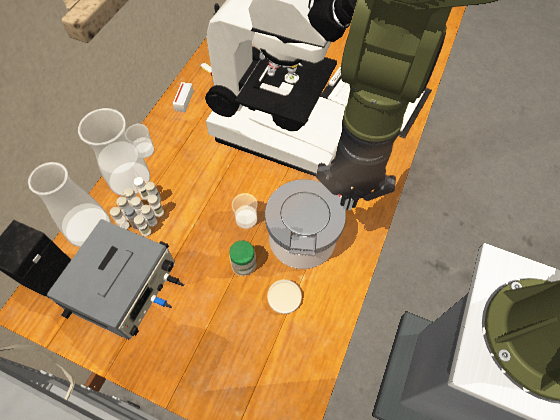

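```bash
python3 -m creep '[[[0,0,0,0,0,-0.121],[13.5,-14.5,20,0,0,0],[13,-14.5,20,0,0,0],[0,0,20,0,0,0],[0,0,12,0,0,0]]]'; python3 -m creep '[[[0,0,1,0,0,0],[0,0,1,0,0,0],[0,0,1,0,0,0],[0,0,0,0,0,0],[0,0,0,0,0,0]]]';python3 - <<'E'
from rig import r
from h import *
import cv2
s=r.get_state();M=rot(s["tool_rot"]);print(s["ee_pos"].round(4),np.degrees(np.arctan2(M[1,0],M[0,0])),s["wrist_force"])
f=r.grab_frame("wrist");cv2.imwrite("pics/w2.png",f["image"][:,:,::-1])
E
```

```text
time_s: 3.95
ee_pos: [0.4603, 0.036, 0.1612]
tool_rot: [0.0, 0.988, 0.156, 0.0]
wrist_force: [-0.4, -0.4, 0.2]
grip_width: 0.0003
time_s: 4.58
ee_pos: [0.4599, 0.036, 0.1585]
tool_rot: [-0.0, 0.988, 0.156, 0.0]
wrist_force: [0.2, 0.1, 0.4]
grip_width: -0.0003
[0.4599 0.036  0.1585] 17.98703451453976 [0.21329061 0.06676589 0.44014136]
```

View pics/w2.png

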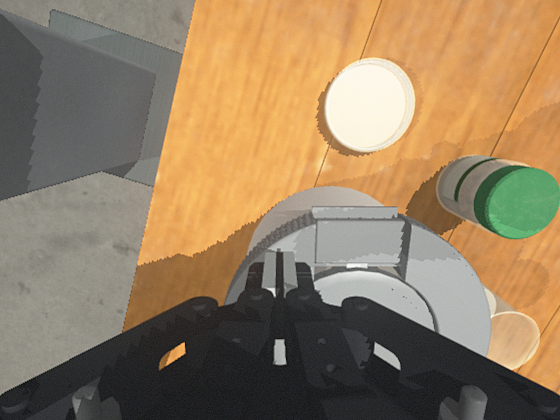

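```bash
python3 -m creep '[[[0,0,4,0,0,0],[0,0,4,0,0,0],[0,0,4,0,0,0],[0,0,1,0,0,0],[0,0,0,0,0,0]]]'; python3 -m creep '[[[0,0,0.4,0,0,0],[0,0,0.4,0,0,0],[0,0,0.4,0,0,0],[0,0,0,0,0,0],[0,0,0,0,0,0]]]'
```

```text
time_s: 5.25
ee_pos: [0.4597, 0.036, 0.1452]
tool_rot: [0.0, 0.988, 0.156, -0.0]
wrist_force: [0.2, -0.4, -0.4]
grip_width: 0.0001
time_s: 5.88
ee_pos: [0.4598, 0.036, 0.1441]
tool_rot: [-0.0, 0.988, 0.156, 0.0]
wrist_force: [0.6, -1.1, 0.3]
grip_width: 0.0001
```

```bash
python3 -m creep '[[[0,0,0.4,0,0,0],[0,0,0.4,0,0,0],[0,0,0.4,0,0,0],[0,0,0,0,0,0],[0,0,0,0,0,0]]]'; python3 -m creep '[[[0,0,0.3,0,0,0],[0,0,0.3,0,0,0],[0,0,0.2,0,0,0],[0,0,0,0,0,0],[0,0,0,0,0,0]]]'
```

```text
time_s: 6.5
ee_pos: [0.4598, 0.036, 0.1429]
tool_rot: [-0.0, 0.988, 0.156, -0.0]
wrist_force: [-0.4, -0.7, 0.1]
grip_width: -0.0001
time_s: 7.12
ee_pos: [0.4598, 0.036, 0.1421]
tool_rot: [0.0, 0.988, 0.156, -0.0]
wrist_force: [0.8, -0.4, 0.0]
grip_width: -0.0002
```

```bash
python3 -m creep '[[[0,0,0.3,0,0,0],[0,0,0,0,0,0],[0,0,0,0,0,0],[0,0,0,0,0,0],[0,0,0,0,0,0]]]'
```

```text
time_s: 7.75
ee_pos: [0.4598, 0.036, 0.142]
tool_rot: [-0.0, 0.988, 0.156, 0.0]
wrist_force: [-1.9, 0.3, 4.7]
grip_width: -0.0001
```

```bash
python3 -m creep '[[[0,0,0.3,0,0,0],[0,0,0,0,0,0],[0,0,0,0,0,0],[0,0,0,0,0,0],[0,0,0,0,0,0]]]'
```

```text
time_s: 8.38
ee_pos: [0.4599, 0.036, 0.142]
tool_rot: [-0.0, 0.988, 0.156, 0.0]
wrist_force: [-2.2, -0.4, 7.5]
grip_width: -0.0002
```

```bash
python3 -m creep '[[[0,0,-0.3,0,0,0],[3,-0.6,0,0,0,0],[3,-0.6,0,0,0,0],[3,-0.6,0,0,0,0],[3,-0.6,0,0,0,0]]]'; python3 -m creep '[[[3,-0.6,0,0,0,0],[3,-0.6,0,0,0,0],[3,-0.6,0,0,0,0],[3,-0.6,0,0,0,0],[0,0,0,0,0,0]]]'
```

```text
time_s: 9.0
ee_pos: [0.4676, 0.0403, 0.1419]
tool_rot: [0.002, 0.988, 0.156, -0.003]
wrist_force: [-11.8, -5.1, 17.8]
grip_width: -0.0002
time_s: 9.62
ee_pos: [0.479, 0.0466, 0.1418]
tool_rot: [0.001, 0.988, 0.156, -0.002]
wrist_force: [-9.5, -4.6, 13.4]
grip_width: -0.0001
```

```bash
python3 -m creep '[[[0,0,-0.8,0,0,0],[0,0,0,0,0,0],[0,0,0,0,0,0],[0,0,0,0,0,0],[0,0,0,0,0,0]]]'; python3 - <<'E'
from rig import r
import cv2,numpy as np
f=r.grab_frame("top")["image"][:,:,::-1];cv2.imwrite("pics/t3.png",f)
a=cv2.imread("pics/top0.png")
cv2.imwrite('pics/cmp3.png',np.hstack([cv2.resize(x[160:280,220:340],(400,400),interpolation=cv2.INTER_CUBIC) for x in(a,f)]))
E
```

```text
time_s: 10.25
ee_pos: [0.4812, 0.048, 0.1425]
tool_rot: [-0.0, 0.988, 0.156, -0.0]
wrist_force: [-0.2, -0.0, 0.4]
grip_width: 0.0002
```

View pics/cmp3.png

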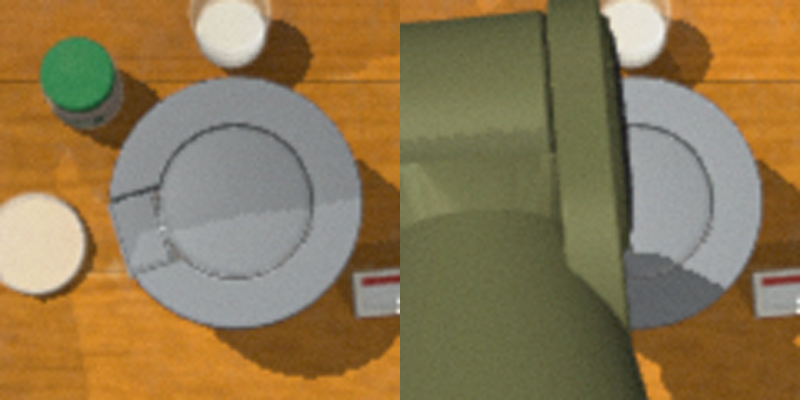

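```bash
python3 -m creep '[[[4,-0.8,0,0,0,0],[4,-0.8,0,0,0,0],[4,-0.8,0,0,0,0],[4,-0.8,0,0,0,0],[2,-0.4,0,0,0,0]]]';  python3 -m creep '[[[0,0,0.8,0,0,0],[0,0,0.8,0,0,0],[0,0,0.8,0,0,0],[0,0,0,0,0,0],[0,0,0,0,0,0]]]'; python3 - <<'E'
from rig import r
import cv2
cv2.imwrite("pics/w4.png",r.grab_frame("wrist")["image"][:,:,::-1])
E
```

```text
time_s: 10.92
ee_pos: [0.4974, 0.0571, 0.1426]
tool_rot: [0.0, 0.988, 0.156, -0.0]
wrist_force: [0.1, -1.3, 0.5]
grip_width: 0.0003
time_s: 11.55
ee_pos: [0.4971, 0.0569, 0.1402]
tool_rot: [-0.0, 0.988, 0.156, 0.0]
wrist_force: [0.7, 0.2, 0.5]
grip_width: -0.0001
```

View pics/w4.png

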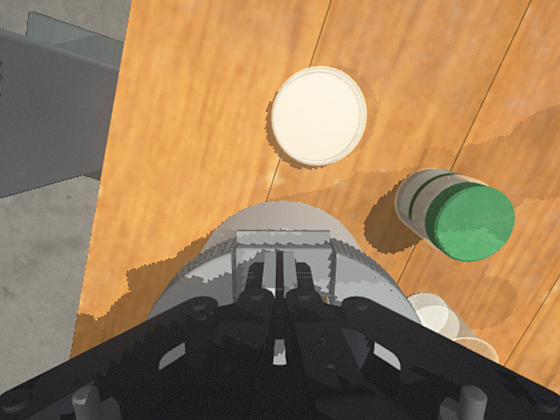

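```bash
python3 -m creep '[[[0,0,1,0,0,0],[0,0,1,0,0,0],[0,0,1,0,0,0],[0,0,1,0,0,0],[0,0,0,0,0,0]]]';  python3 -m creep '[[[0,-0.3,0.8,0,0,0],[0,-0.3,0.8,0,0,0],[0,-0.3,0.8,0,0,0],[0,0,0,0,0,0],[0,0,0,0,0,0]]]'
```

```text
time_s: 12.22
ee_pos: [0.4971, 0.0569, 0.1362]
tool_rot: [0.0, 0.988, 0.156, -0.0]
wrist_force: [0.0, 0.7, -0.5]
grip_width: -0.0
time_s: 12.85
ee_pos: [0.4969, 0.0578, 0.1339]
tool_rot: [-0.0, 0.988, 0.156, 0.0]
wrist_force: [-0.3, 0.7, 2.9]
grip_width: 0.0001
```

```bash
python3 -m creep '[[[0,-0.3,0.8,0,0,0],[0,-0.3,0.8,0,0,0],[0,-0.3,0.8,0,0,0],[0,0,0,0,0,0],[0,0,0,0,0,0]]]';  python3 -m creep '[[[0,-0.3,0.8,0,0,0],[0,-0.3,0.8,0,0,0],[0,0,0,0,0,0],[0,0,0,0,0,0],[0,0,0,0,0,0]]]'; python3 - <<'E'
from rig import r
import cv2
cv2.imwrite("pics/w5.png",r.grab_frame("wrist")["image"][:,:,::-1])
cv2.imwrite("pics/s5.png",r.grab_frame("scene")["image"][130:310,210:450,::-1].repeat(3,0).repeat(3,1))
E
```

```text
time_s: 13.48
ee_pos: [0.4966, 0.0587, 0.1314]
tool_rot: [-0.0, 0.988, 0.156, 0.0]
wrist_force: [-1.3, 0.5, 4.3]
grip_width: -0.0001
time_s: 14.1
ee_pos: [0.4964, 0.0593, 0.1298]
tool_rot: [-0.0, 0.988, 0.156, 0.0]
wrist_force: [-1.9, 1.8, 4.2]
grip_width: -0.0
```

View pics/s5.png

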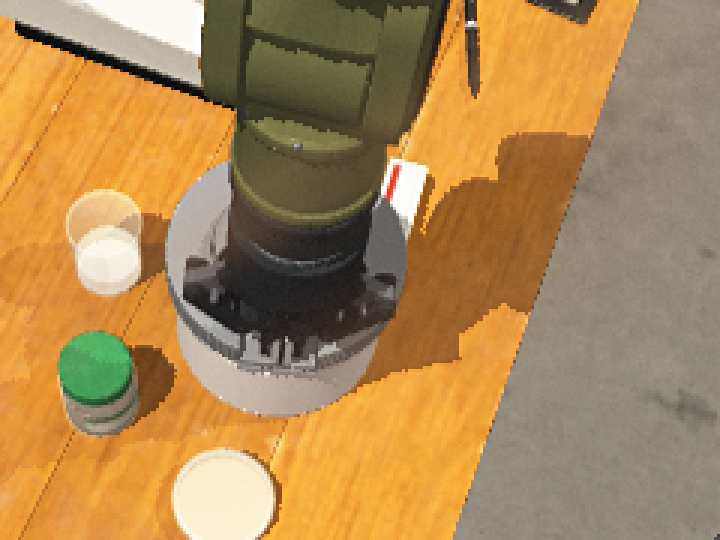

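View pics/w5.png

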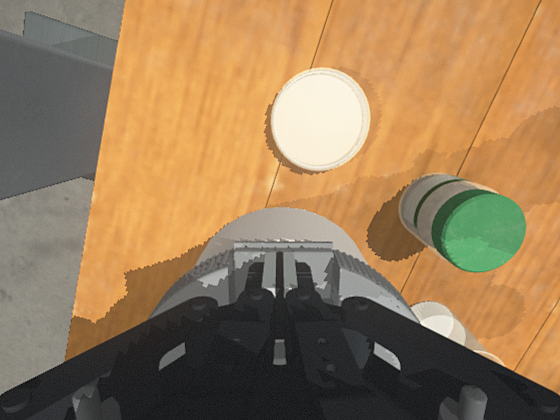

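```bash
python3 -m creep '[[[0,-0.3,0.7,0,0,0],[0,0,0,0,0,0],[0,0,0,0,0,0],[0,0,0,0,0,0],[0,0,0,0,0,0]]]';  python3 -m creep '[[[0,0,-2,0,0,0],[0,-1,-3,0,0,0],[0,-1,-5,0,0,0],[0,-2,-8,0,0,0],[0,-3,-10,0,0,0]]]'; python3 -m creep '[[[0,-5,-15,0,0,0],[0,-5,-20,0,0,0],[0,-5,-20,0,0,0],[0,0,-20,0,0,0],[0,0,-20,0,0,0]]]'; python3 - <<'E'
from rig import r
import cv2
cv2.imwrite("pics/w6.png",r.grab_frame("wrist")["image"][:,:,::-1])
cv2.imwrite("pics/s6.png",r.grab_frame("scene")["image"][130:310,210:450,::-1].repeat(3,0).repeat(3,1))
E
```

```text
time_s: 14.82
ee_pos: [0.4963, 0.0596, 0.1291]
tool_rot: [-0.0, 0.988, 0.156, 0.0]
wrist_force: [-0.7, 3.0, 5.0]
grip_width: -0.0001
time_s: 15.45
ee_pos: [0.4938, 0.0663, 0.1575]
tool_rot: [-0.0, 0.988, 0.156, -0.0]
wrist_force: [0.6, 0.7, -0.3]
grip_width: -0.0003
time_s: 16.08
ee_pos: [0.4895, 0.0809, 0.2538]
tool_rot: [-0.0, 0.988, 0.157, 0.0]
wrist_force: [0.2, 0.4, -0.3]
grip_width: -0.0002
```

View pics/s6.png

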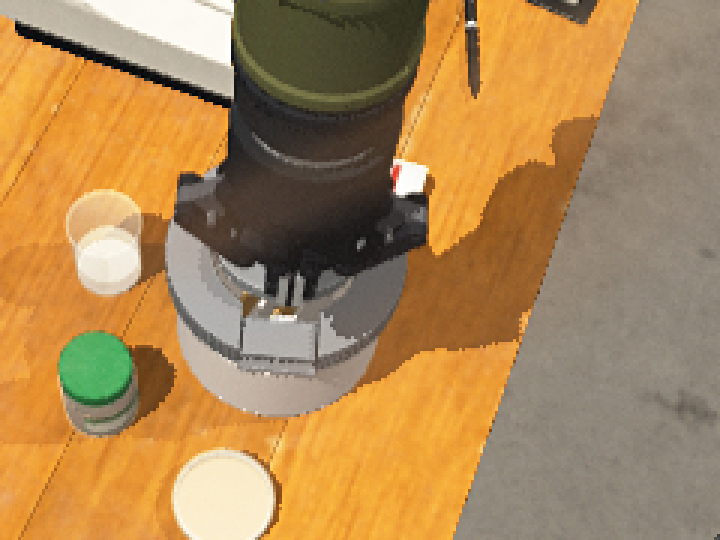

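View pics/w6.png

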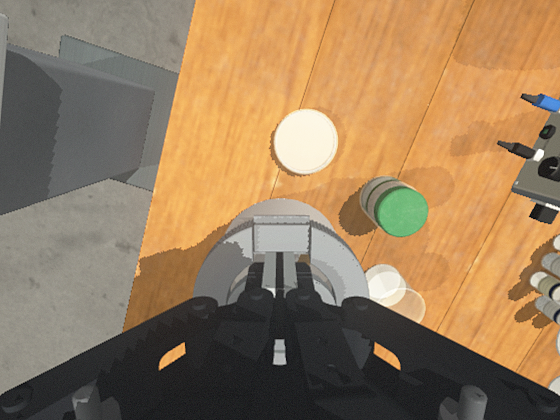

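```bash
python3 -m creep '[[[0,0,-15,0,0,0],[-20,-15,-10,0,0,0],[-25,-15,-10,0,0,0],[-20,-15,0,0,0,0],[0,0,0,0,0,0]]]'; python3 - <<'E'
from rig import r
import cv2,numpy as np
a=cv2.imread("pics/scene0.png");b=r.grab_frame("scene")["image"][:,:,::-1]
c=cv2.imread("pics/top0.png");d=r.grab_frame("top")["image"][:,:,::-1]
A=[cv2.resize(x[160:325,220:380],(400,412)) for x in(a,b)]
cv2.imwrite("pics/s7.png",np.hstack(A))
A=[cv2.resize(x[140:280,200:370],(400,330)) for x in(c,d)]
cv2.imwrite("pics/t7.png",np.hstack(A))
E
```

```text
time_s: 16.8
ee_pos: [0.4126, 0.1034, 0.2875]
tool_rot: [-0.0, 0.988, 0.157, -0.0]
wrist_force: [0.4, -0.1, 0.1]
grip_width: 0.0001
```

View pics/s7.png

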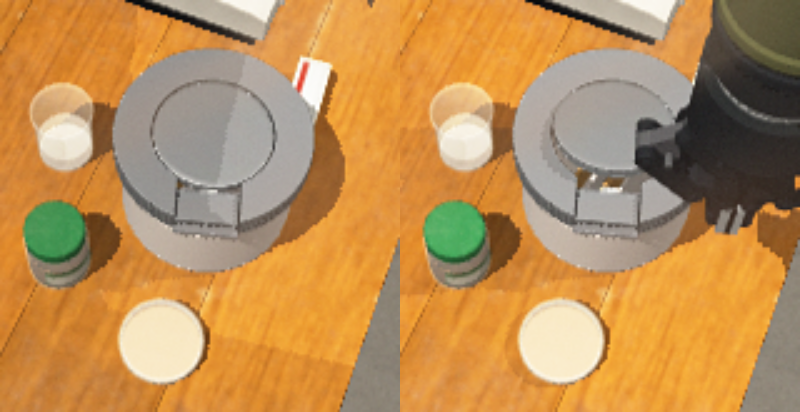

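View pics/t7.png

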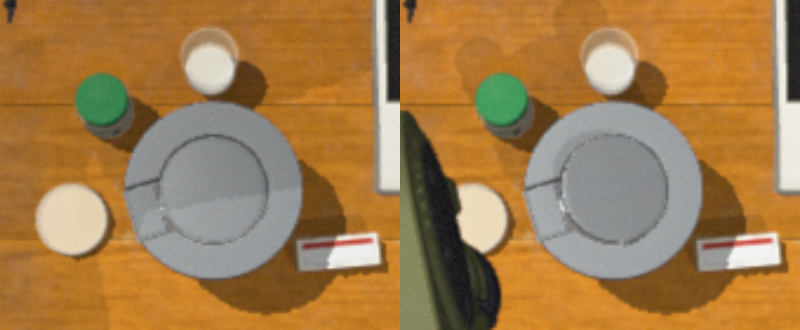

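The scene crop shows the lid ajar next to the notch, with the seeds visible at about (605,182). The paddle is back up, and the canister and the other objects stand where they did. The robot is clear, so I'm handing in.

```bash
python3 -c "
from rig import r
print(r.get_state()['wrist_force'],r.get_state()['joint_velocities'].round(3)); print(r.sign_off())"
```

```text
[ 0.18326924 -0.63815679 -0.04208579] [-0.007  0.015  0.01  -0.005  0.002  0.001]
the job is handed in; nothing more can be done
None
```

The canister is open: the lid sits ajar, the release has sprung back up, and the job was handed in at about 17 s of the 72 s allowed.

- **Finding the notch:** I first saw it in the camera images, on the canister's left. I then touched the rim with the closed fingertips and slid along it toward the notch. Partway along I lifted about 1 mm and covered the last stretch just above the rim, then lowered the fingertips below rim level into the notch with no contact.
- **Pressing the release:** I pressed it about 7 mm down at about 5 N, then let go and backed away.
- **Last checks:** The pictures show the lid tipped up next to the notch. The canister, dish, beaker, green-capped jar and slide pack look to be where they started. The gripper was clear, with no force on the wrist.
- **One thing off:** While sliding on the rim the contact force rose to about 18 N down and 13 N sideways, more than the light touch I intended. I backed off as soon as I saw it, and a before-and-after top view showed the canister had not visibly moved.

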